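# Switch off the hand vacuum in its charging cradle

### The job

The hand vacuum with the clear dust cup was put back in its charging cradle still switched on, so its toggle switch leans towards the nose. Gently push that switch over with the fingertips to off, towards the rear grip, and draw back clear. Leave the vacuum seated in its cradle, do not press the round dust-cup release button, and touch neither the blower nor any other loose thing on the shelf.

Things in the scene. Friction and masses are not known exactly. Their poses are not given: they have to be found in the camera images.
- vac_center (a point): Point inside the hand vacuum, 50 mm above its underside. Its x axis points to the nose, y to the left, z up. The vacuum (335 mm long, 104 mm wide, 131 mm tall, about 1.2 kg) has a squarish grey housing, a clear dust cup and a wide flat slot nozzle in front, and a black loop handle on top. It stands loose in a low fixed charging cradle, its underside 10 mm above the shelf, with about 2 mm of play; a hard push at the top tips it.
- vac_switch_base (a point): Hinge of the vacuum's switch, in the middle of the handle's flat top (the flat is 36 mm wide and about 141 mm above the shelf). Axes as the vacuum: x to the nose, z up. The flat runs on 57 mm forwards from here and 95 mm backwards; the cup release button stands 71 mm forward of here.
- vac_switch_tip (a point): Middle of the free upper end of the vacuum's switch paddle, 30 mm from the hinge: at the start 12 mm nearer the nose than the hinge and 27 mm above the flat.
- vac_switch (a joint): The vacuum's switch. A flat steel toggle paddle, 16 mm wide (across the machine), 5.5 mm thick, reaching 30 mm above the handle's flat top. It hinges across the machine at the point vac_switch_base. It leans 0.42 rad from upright either way: towards the nose = ON, towards the rear grip = OFF. It snaps over: about 1 N at the tip moves it, and once past upright it springs on to the end stop by itself. Value in rad: 0 is ON (as it starts), 0.42 upright, 0.84 fully OFF.
- cup_release_top (a point): Middle of the top of the dust-cup release button: a round grey spring button 16 mm across standing 4 mm proud at the front end of the vacuum's handle.
- cup_release (a joint): How far the dust-cup release button is pressed in, in m: 0 is out, 0.0035 fully in. To be left alone.
- blower_center (a point): Point inside the cordless blower, 50 mm above its underside, axes as for the vacuum (x to its spout). Same handle, switch and cradle as the vacuum but with a round motor barrel and a round tapered spout, no dust cup and no release button. To be left alone.
- blower_switch_tip (a point): Middle of the free end of the blower's switch paddle.
- blower_switch (a joint): The blower's switch, working like the vacuum's. Value in rad: 0 is OFF (as it starts), -0.84 is ON. To be left alone.
- dropper_center (a point): Bystander: closed amber glass dropper bottle with rubber bulb, 35 mm across, 98 mm tall. The point is on its middle, 49 mm above the shelf.
- nozzle_center (a point): Bystander: stainless spray nozzle standing on end, 28 mm across, 70 mm tall. The point is on its middle, 35 mm above the shelf.
- wedge_center (a point): Bystander: green silicone wheel wedge, 130 x 70 x 58 mm. The point is on its middle, 30 mm above the shelf.
- wax_tin_center (a point): Bystander: round metal wax tin, 87 mm across, 32 mm tall. The point is on its middle, 16 mm above the shelf.
- spray_bottle_center (a point): Bystander: white trigger spray bottle, 76 mm across, 212 mm tall. The point is on its middle, 90 mm above the shelf.
- applicator_center (a point): Bystander: round applicator pad with knob, 90 mm across, 46 mm tall. The point is on its middle, 23 mm above the shelf.

How it is judged:
By the outcome, as a careful person would: the job done as asked, in the order asked, and still so for the second after the job is handed in, with the robot touching nothing.
It also fails if it takes over 32 s, if anything falls off the work surface, if the arm or the gripper's body presses on something with over 40 N, if the wrist force passes 120 N, or if a joint passes its speed limit or range.

### The arm

A 7-joint arm with a two-finger parallel gripper is mounted at the origin on the work surface. World frame = base frame: x ahead of the robot, y to its left, z up, the work surface at z = 0. Lengths are in mm, angles in degrees, forces in N, time in s.
With the tool pointing down it reaches from about 400 to 850 mm from the base axis. Payload 10.4 kg.
Tool frame: the origin (TCP) lies between the finger pads; the fingertips stand 19 mm ahead of it and the grasp point (between the pads) is the TCP (r.nose_length is the distance from the TCP to the fingertips, in mm); z points along the fingers, y is the direction in which the jaws open and shut (so a half turn about z gives the same grasp; the last joint's range is limited). The gripper opens to 87 mm and grips with 3 to 60 N. Pads are 19 mm wide; open, the fingers measure 117 mm over their backs; the gripper's body (75 mm by 190 mm) begins 51 mm behind the grasp point.
Start: joints at [65.97, 19.034, -3.707, 83.658, 1.238, 77.344, -5.071], TCP at [241.567, -576.454, 201.976] pointing down, gripper open.
Joint ranges: [-148.97, 148.97], [-28.65, 121.19], [-84.17, 76.75], [9.2, 138.47], [-72.65, 252.65], [3.7, 117.97], [-149.18, 149.18]. Speed limits (degrees/s): [127.2, 127.2, 159.86, 159.86, 180, 180, 180].

### API

Orientations are given as [roll, pitch, yaw] about the fixed x, y, z axes, in that order (R = Rz(yaw) Ry(pitch) Rx(roll)).
In Python, from cell import r, imaging gives the robot as it stands.
- The arm moves only by the shell command python3 -m pendant 'ROWS' [FORCE]. ROWS is JSON, one flat list of numbers, 7 for each row, row after row: the shift along the world's x, y, z as a fraction of full scale, then the turn, a rotation vector about the world's x, y, z as a fraction of full scale, then the closure in counts, from 0 (fully open) to 255 (shut). A call has 1 to 8 rows; each row is the pose to reach, as a shift and turn from the pose commanded when the call began, turning the shorter way round; what a row does not reach only later rows make up. Full scale, the value 1, is 0.5 m for a shift and 180 degrees for a turn. A row lasts 1/10 s, in which the tool goes at most 50 mm and 8.59 degrees, less where a joint would pass 70% of its speed; a pose out of reach is approached as far as the arm can. A call with a number of a shift or a turn outside -1 to 1 is refused whole. A call with a gripper value outside its range is refused whole. The fingers move at their own pace and stop on an object; FORCE is the grip in N (left out, the last holds). Time passes only in rows, so rows that repeat a pose let the fingers close. It gives the time, the measured TCP pose, the force and the opening at its end, in the units of the state.
- r.read_state(): the state, without advancing time (a new reading comes with each control period).
- imaging.camera(name): name is "side" or "top" or "wrist"; returns a dict with "img" (384x512x3 uint8, red, green, blue), "vertical_fov" (degrees; the focal length in pixels is half the picture's height over the tangent of half this angle, whatever the lens; pixels are square), "cx", "cy" (the principal point, pixels), "R" (3x3) and "t" (3): a world point X has camera coordinates R X + t; the wrist camera has in their place "hand_eye" (4x4, takes a point from camera to tool coordinates, whose origin is the TCP and whose axes are the flange's). Camera axes: x right, y down, z forward; pixel columns grow to the right and rows downward; lengths in mm; the calibration is good to about 2 mm. A picture is of the moment at which its call begins: read the wrist's pose just before it. There is no depth.
- r.hand_in(): hands the job in, once; it reports no verdict.
The state is a dict: "t": time; "joints": joint angles; "joint_velocities": joint speeds; "joint_efforts": joint torques, N m; "position": TCP position; "orientation": TCP orientation; "wrist_force": force on the tool from outside, world axes, zero at the start; "ft_torque": the same for the moment, N m; "gripper_width": finger opening in mm.
Only numpy, scipy, OpenCV 4.12 (cv2) and the standard library are available. Lean on these libraries where they do the work, as an engineer would, in place of code of your own. Each camera call takes 0.05 s, during which the arm holds its last target. There are 200 camera calls.

## Working session

There is one attempt and no reset: what is moved stays moved. The work goes in short steps, Python scripts to look and compute and a shell command to move; the robot and the scene stay as the last step left them, time stands still between calls to the robot, and variables do not carry over. Pictures are saved under pics/ and viewed, about 8 in all and at most 12, crops included, and the job is handed in when it is done.

```bash
ls; mkdir -p pics
cat > h.py <<'E'
import numpy as np, cv2
from cell import r, imaging
from scipy.spatial.transform import Rotation as Ro
def cam(n):
    s=r.read_state(); c=imaging.camera(n)
    h=c["img"].shape[0]; c["f"]=h/2/np.tan(np.radians(c["vertical_fov"])/2)
    if "hand_eye" in c:
        T=np.eye(4);T[:3,:3]=Ro.from_euler('xyz',s["orientation"],degrees=True).as_matrix();T[:3,3]=s["position"]
        M=np.linalg.inv(T@np.array(c["hand_eye"])); c["R"],c["t"]=M[:3,:3],M[:3,3]
    c["R"]=np.array(c["R"]);c["t"]=np.array(c["t"]); return c
def save(c,f): np.savez(f,**{k:c[k] for k in("img","f","cx","cy","R","t")})
def ray(c,u,v):
    d=c["R"].T@np.array([(u-c["cx"])/c["f"],(v-c["cy"])/c["f"],1]); return -c["R"].T@c["t"],d/np.linalg.norm(d)
def plane(c,u,v,z):
    o,d=ray(c,u,v); return o+d*(z-o[2])/d[2]
def tri(*a):
    A=np.zeros((3,3));b=np.zeros(3);L=[ray(*x) for x in a]
    for o,d in L: P=np.eye(3)-np.outer(d,d);A+=P;b+=P@o
    X=np.linalg.solve(A,b); return X,[np.linalg.norm((np.eye(3)-np.outer(d,d))@(X-o)) for o,d in L]
def proj(c,X):
    p=c["R"]@np.array(X,float)+c["t"]; return np.array([c["cx"]+c["f"]*p[0]/p[2],c["cy"]+c["f"]*p[1]/p[2]])
E
python3 - <<'E'
from h import *
s=r.read_state();print(s["t"],s["position"],s["orientation"],s["gripper_width"],r.nose_length)
ims=[]
for n in("side","top","wrist"):
    c=cam(n);save(c,f"{n}0.npz");cv2.imwrite(f"pics/{n}0.png",c["img"][:,:,::-1]);print(n,c["f"],c["cx"],c["cy"],-c["R"].T@c["t"],c["R"][2])
E
```

```text
pics
0.0 [ 241.39853454 -576.06664535  201.19181738] [-1.79923095e+02  2.49382045e-03  2.27373636e+01] 86.9694136171816 19.0
side 391.9579047782327 256.8069545730053 188.1864350535921 [171.82897878 807.09124148 706.62004535] [ 0.40623276 -0.75098594 -0.52057187]
top 352.5578041741698 264.9336413828481 182.85099696783533 [ 476.27916051   17.38853137 1334.08922373] [ 0.10380764 -0.0043255  -0.99458799]
wrist 291.97619325882533 255.07762174055776 194.10514784641023 [ 305.1461621  -549.23115769  385.23129787] [-0.23606711 -0.09729691 -0.96685347]
```

View pics/side0.png

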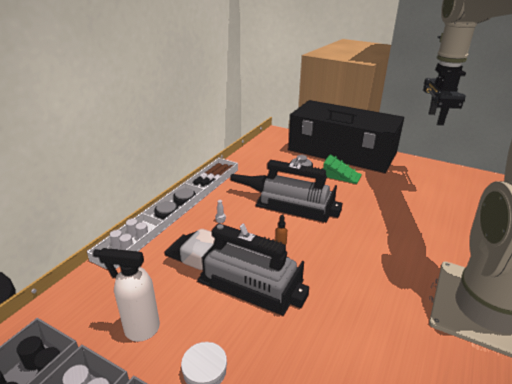

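View pics/top0.png

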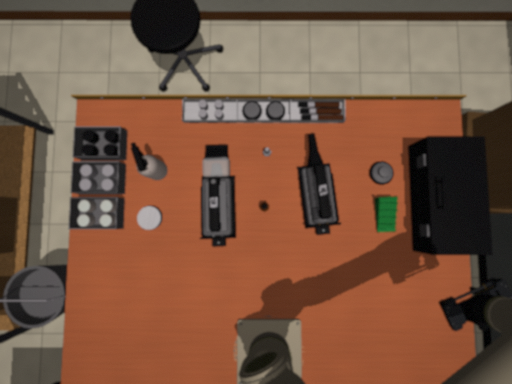

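Run:
```python
from h import *
a=np.load("side0.npz")["img"][215:315,160:320];b=np.load("top0.npz")["img"][135:255,190:250]
a=cv2.resize(a,None,fx=3.2,fy=3.2,interpolation=2);b=cv2.resize(b,None,fx=4.6,fy=4.6,interpolation=2)
H=max(a.shape[0],b.shape[0]);o=np.zeros((H,a.shape[1]+b.shape[1],3),np.uint8);o[:a.shape[0],:a.shape[1]]=a;o[:b.shape[0],a.shape[1]:]=b
cv2.imwrite("pics/crop0.png",o[:,:,::-1]);print(o.shape)
t=np.load("top0.npz")
for u,v in((217,148),(218,205),(219,242)):print(plane(t,u,v,60),plane(t,u,v,141))
```

```text
(552, 788, 3)
[737.79995839 187.69047575  60.        ] [721.17381932 176.86355936 141.        ]
[528.88862371 181.19770676  60.        ] [525.54398627 170.78356703 141.        ]
[396.98284472 175.84663101  60.        ] [402.02409415 165.77268499 141.        ]
```

View pics/crop0.png

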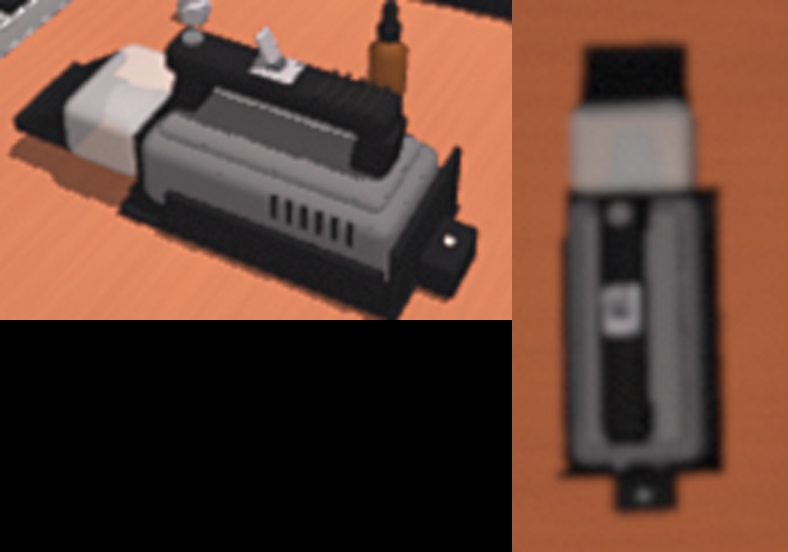

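Run:
```python
from h import *
s=dict(np.load("side0.npz"));t=dict(np.load("top0.npz"))
b=lambda x,y:(x/4.6+190-.4,y/4.6+135-.4);a=lambda x,y:(x/3.2+160-.35,y/3.2+215-.35)
for n,p,q in(("plate",(276,68),(109,308)),("tip",(264,33),(109,296)),("btn",(192,38),(108,213))):
    print(n,*[np.round(x,1) for x in tri((s,*a(*p)),(t,*b(*q)))],plane(s,*a(*p),141).round(1),plane(t,*b(*q),141).round(1))
```

```text
plate [536.4 186.7 138.4] [1. 1.] [533.7 189.3 141. ] [537.2 186.8 141. ]
tip [545.4 184.  164.6] [0.9 0.9] [562.6 157.2 141. ] [546. 187. 141.]
btn [607.1 188.5 140.6] [0.5 0.5] [606.3 188.7 141. ] [607.4 188.6 141. ]
```

```bash
python3 -m pendant '[0,0,0.08,0,0,0,255, 0,0,0.16,0,0,0,255, 0,0,0.24,0,0,0,255, 0.01,0.02,0.3,0,0,-0.02,255, 0.04,0.09,0.3,0,0,-0.04,255, 0.07,0.16,0.3,0,0,-0.06,255, 0.1,0.23,0.3,0,0,-0.08,255, 0.13,0.3,0.3,0,0,-0.1,255]' 10
```

```text
t: 0.95
position: [306.9, -424.9, 351.7]
orientation: [-180.0, 0.0, 4.6]
wrist_force: [0.4, -0.3, 0.6]
gripper_width: 31.0
```

```bash
python3 -m pendant '[0.04,0.08,0,0,0,-0.01,255, 0.08,0.16,0,0,0,-0.018,255, 0.12,0.24,0,0,0,-0.018,255, 0.16,0.32,0,0,0,-0.018,255, 0.2,0.4,0,0,0,-0.018,255, 0.24,0.48,0,0,0,-0.018,255, 0.28,0.56,0,0,0,-0.018,255, 0.32,0.64,0,0,0,-0.018,255]' 10; python3 -m pendant '[0.03,0.08,0,0,0,0,255, 0.06,0.16,0,0,0,0,255, 0.09,0.24,0,0,0,0,255, 0.12,0.32,0,0,0,0,255, 0.16,0.4,0,0,0,0,255, 0.19,0.48,0,0,0,0,255, 0.22,0.55,0,0,0,0,255, 0.23,0.58,0,0,0,0,255]'; python3 -m pendant '[0,0,0,0,0,0,255, 0,0,0,0,0,0,255]'
python3 - <<'E'
from h import *
print(r.read_state()["position"]);c=cam("wrist");save(c,"w1.npz");cv2.imwrite("pics/w1.png",c["img"][:,:,::-1])
print("btn,base,tip,blower proj",[proj(c,p).round(1) for p in((607,188.6,145),(536.4,187,141),(548,187,168))])
E
```

```text
t: 1.75
position: [466.9, -104.7, 352.0]
orientation: [180.0, -0.0, 1.5]
wrist_force: [1.2, -0.6, 0.5]
gripper_width: 0.6
t: 2.55
position: [581.5, 187.3, 350.8]
orientation: [-179.9, 0.1, 1.7]
wrist_force: [-0.4, -0.4, -0.1]
gripper_width: 0.4
t: 2.75
position: [581.5, 183.3, 351.6]
orientation: [180.0, 0.0, 1.5]
wrist_force: [-0.2, -0.4, -0.2]
gripper_width: 0.6
[581.50424956 183.2851823  351.59277862]
btn,base,tip,blower proj [array([251.8, 150.6]), array([251.8, 200.7]), array([251.7, 198. ])]
```

View pics/w1.png

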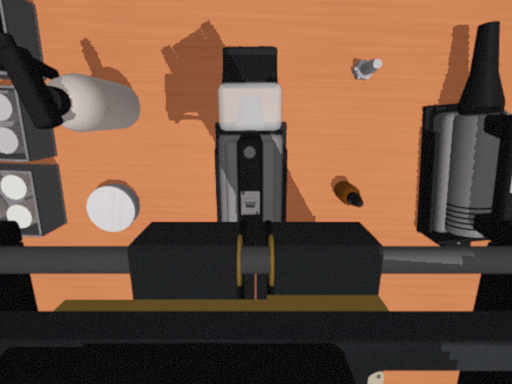

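```bash
python3 -m pendant '[-0.002,0.005,-0.06,0,0,0,255, -0.004,0.008,-0.12,0,0,0,255, -0.008,0.01,-0.18,0,0,0,255, -0.008,0.01,-0.22,0,0,0,255, -0.008,0.01,-0.26,0,0,0,255, -0.008,0.01,-0.28,0,0,0,255, -0.008,0.01,-0.29,0,0,0,255, -0.008,0.01,-0.29,0,0,0,255]'
python3 - <<'E'
from h import *
print(r.read_state()["position"]);c=cam("side");a=c["img"][195:275,190:310]
d=cam("wrist")["img"]
cv2.imwrite("pics/s2.png",np.hstack([cv2.resize(a,(576,384),interpolation=2),d[:,150:350]])[:,:,::-1])
E
```

```text
t: 3.6
position: [577.7, 187.9, 207.2]
orientation: [180.0, -0.0, 1.4]
wrist_force: [-0.1, -0.3, -0.0]
gripper_width: 0.3
[577.67400254 187.9039453  207.17027487]
```

View pics/s2.png

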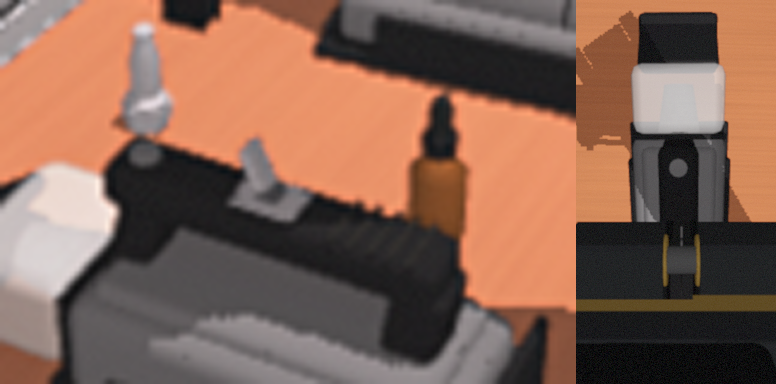

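Run:
```python
from h import *
c=cam("side");save(c,"s3.npz");p=np.array(r.read_state()["position"])
for dz in(-19,0,50):print(proj(c,p+[0,0,dz]).round(1))
cv2.imwrite("pics/s3.png",cv2.resize(c["img"][60:300,100:400],(750,600))[:,:,::-1])
```

```text
[229.1 213.3]
[228.9 206.5]
[228.2 187.6]
```

View pics/s3.png

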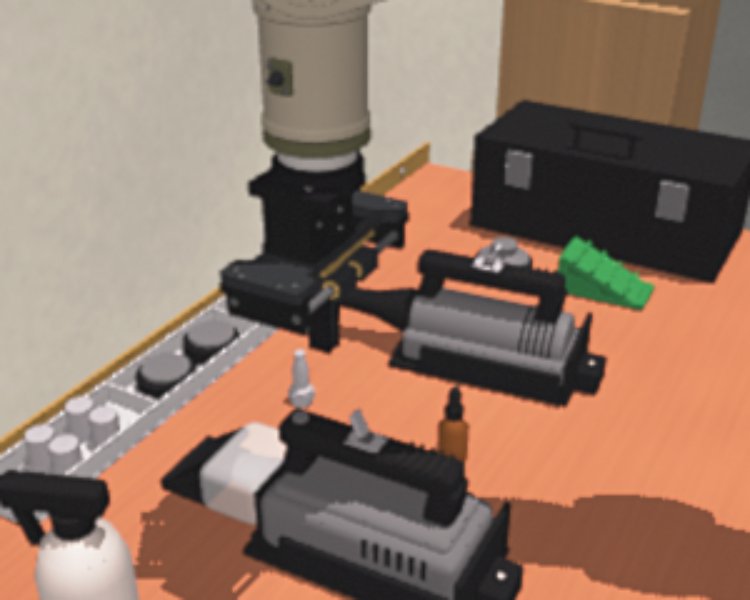

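Run:
```python
from h import *
c=cam("wrist");print(r.read_state()["position"],np.round(imaging.camera("wrist")["hand_eye"],3).tolist())
p=np.array(r.read_state()["position"])
for k in(-19,0,37,51):print(k,proj(c,p+[0,0,k]).round(1))
for z in(141,145):print("btn",proj(c,(607,188.6,z)).round(1))
t=cam("top");save(t,"t3.npz");save(c,"w3.npz")
print("top tip",proj(t,p+[0,0,-19]),proj(t,p+[0,0,18]))
a=c["img"][120:320,170:330];b=t["img"][140:260,180:250]
cv2.imwrite("pics/w3.png",np.hstack([cv2.resize(a,(480,600),interpolation=2),cv2.resize(b,(320,600),interpolation=2)])[:,:,::-1])
```

```text
[577.98005407 188.70518326 207.95062857] [[0.0, -0.967, -0.255, 69.083], [1.0, 0.0, -0.0, -0.145], [0.001, -0.255, 0.967, -184.0], [0.0, 0.0, 0.0, 1.0]]
-19 [255.3 214.6]
0 [255.3 223.7]
37 [255.3 247.4]
51 [255.3 259.5]
btn [256.4 165. ]
btn [256.4 165.7]
top tip [210.82569636 188.30237344] [209.08588986 187.26511054]
```

View pics/w3.png

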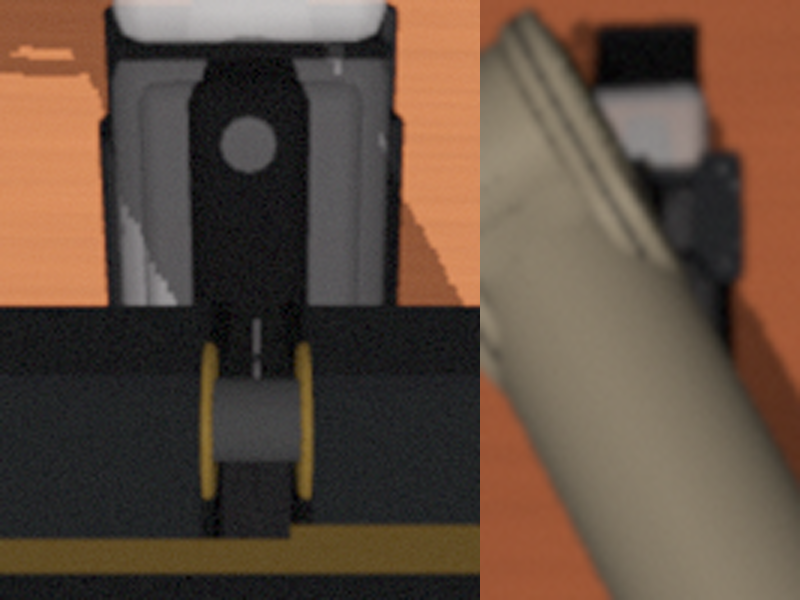

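```bash
python3 - <<'E'
from h import *
c=dict(np.load("side0.npz"));p=np.array([241.4,-576.1,201.2]);y=np.array([np.sin(np.radians(22.7)),-np.cos(np.radians(22.7)),0])
for k in(-19,0,18,51):print(k,[proj(c,p+s*45*y+[0,0,k]).round(1) for s in(-1,0,1)])
s=c["img"][50:140,400:490];w=np.load("s3.npz")["img"][150:240,180:270]
cv2.imwrite("pics/f.png",np.hstack([cv2.resize(x,(400,400),interpolation=2) for x in(s,w)])[:,:,::-1])
E
python3 -m pendant '[0,0,-0.02,0,0,0,255, 0,0,-0.04,0,0,0,255, 0,0,-0.05,0,0,0,255, 0,0,-0.06,0,0,0,255, 0,0,-0.065,0,0,0,255, 0,0,-0.065,0,0,0,255]'
```

```text
-19 [array([435.6, 135.5]), array([431.9, 130.2]), array([428.3, 125.2])]
0 [array([437. , 130.2]), array([433.2, 125. ]), array([429.6, 120.1])]
18 [array([438.4, 125.1]), array([434.5, 120. ]), array([430.8, 115.2])]
51 [array([440.9, 115.5]), array([436.9, 110.7]), array([433.1, 106.1])]
t: 4.5
position: [577.5, 188.5, 174.1]
orientation: [180.0, 0.0, 1.5]
wrist_force: [-0.2, 0.7, -0.6]
gripper_width: 0.7
```

View pics/f.png

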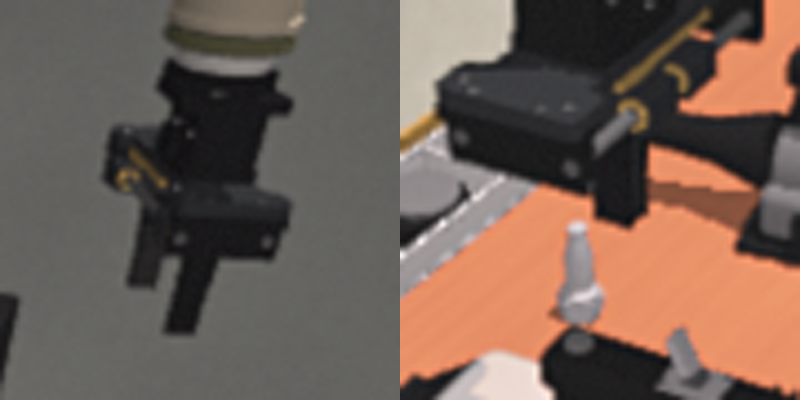

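```bash
python3 -m pendant '[-0.01,0,0,0,0,0,255, -0.02,0,0,0,0,0,255, -0.03,0,0,0,0,0,255, -0.038,0,0,0,0,0,255, -0.046,0,0,0,0,0,255, -0.054,0,0,0,0,0,255, -0.062,0,0,0,0,0,255, -0.07,0,0,0,0,0,255]'
python3 - <<'E'
from h import *
c=cam("side");save(c,"s4.npz");p=np.array(r.read_state()["position"]);print(p,r.read_state()["wrist_force"])
for k in(-19,0,18):print(k,proj(c,p+[0,0,k]).round(1))
cv2.imwrite("pics/s4.png",cv2.resize(c["img"][150:270,190:310],(600,600),interpolation=2)[:,:,::-1])
E
```

```text
t: 5.3
position: [542.2, 188.5, 174.5]
orientation: [180.0, -0.0, 1.5]
wrist_force: [-0.6, -0.1, -0.0]
gripper_width: 0.4
[541.75585131 188.72506491 174.5329451 ] [-0.56053185  1.02790675  0.55930528]
-19 [242.9 229.7]
0 [242.8 223. ]
18 [242.7 216.6]
```

View pics/s4.png

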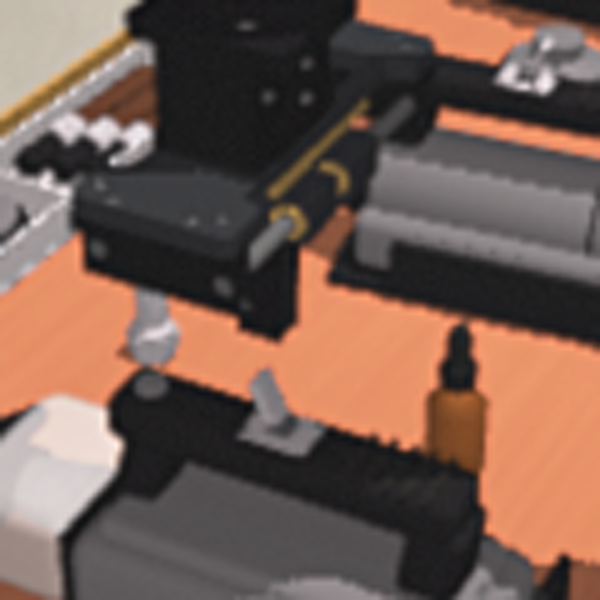

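```bash
python3 -m pendant '[0.03,0,0,0,0,0,255, 0.06,0,0,0,0,0,255, 0.07,0,0,0,0,0,255, 0.07,0,-0.015,0,0,0,255, 0.07,0,-0.03,0,0,0,255, 0.07,0,-0.045,0,0,0,255, 0.07,0,-0.06,0,0,0,255, 0.07,0,-0.07,0,0,0,255]'; python3 -m pendant '[0,0,0,0,0,0,255]'
python3 - <<'E'
from h import *
c=cam("side");save(c,"s5.npz");p=np.array(r.read_state()["position"]);print(p,r.read_state()["wrist_force"])
for X in(p+[0,0,18],p+[-9.5,0,18],p+[-9.5,15,18],(548,188,168)):print(proj(c,X).round(1))
cv2.imwrite("pics/s5.png",cv2.resize(c["img"][180:260,190:290],(750,600),interpolation=2)[:,:,::-1])
E
```

```text
t: 6.15
position: [577.0, 188.4, 138.5]
orientation: [180.0, 0.0, 1.5]
wrist_force: [0.7, -0.7, -0.2]
gripper_width: 0.4
t: 6.25
position: [577.0, 188.3, 138.6]
orientation: [180.0, 0.1, 1.5]
wrist_force: [-0.3, 0.5, 0.4]
gripper_width: 0.6
[577.32712733 188.46696085 139.15603868] [-0.39051321  0.85449944 -0.53689549]
[229.8 224.6]
[233.3 225.8]
[229.9 229.2]
[240.7 224.4]
```

View pics/s5.png

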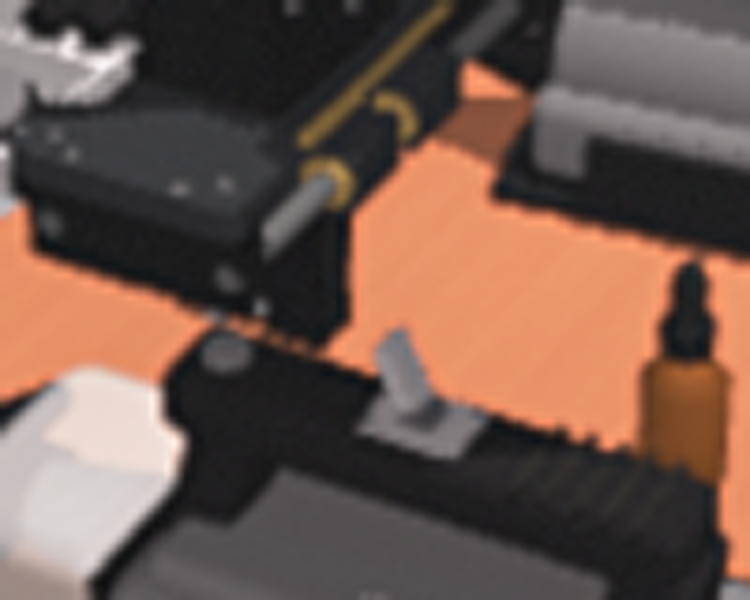

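```bash
python3 -m pendant '[0,0.002,-0.004,0,0,0,255, -0.01,0.004,-0.008,0,0,0,255, -0.02,0.004,-0.008,0,0,0,255, -0.03,0.004,-0.008,0,0,0,255, -0.04,0.004,-0.008,0,0,0,255]'; for k in 1 2 3; do python3 -m pendant '[-0.004,0,0,0,0,0,255, -0.008,0,0,0,0,0,255]';done
python3 - <<'E'
from h import *
c=cam("side");save(c,"s6.npz");p=np.array(r.read_state()["position"]);print(p,r.read_state()["wrist_force"])
cv2.imwrite("pics/s6.png",cv2.resize(c["img"][180:260,190:290],(750,600),interpolation=2)[:,:,::-1])
E
```

```text
t: 6.8
position: [557.3, 190.6, 135.7]
orientation: [180.0, -0.0, 1.5]
wrist_force: [1.5, 0.5, 1.2]
gripper_width: 0.4
t: 7.0
position: [553.6, 190.5, 135.8]
orientation: [180.0, -0.0, 1.5]
wrist_force: [1.6, 0.1, 0.9]
gripper_width: 0.9
t: 7.2
position: [549.4, 190.5, 135.4]
orientation: [180.0, 0.0, 1.5]
wrist_force: [0.5, -1.1, 0.3]
gripper_width: 0.4
t: 7.4
position: [545.3, 190.6, 135.3]
orientation: [180.0, 0.0, 1.5]
wrist_force: [0.7, 0.2, 0.7]
gripper_width: 0.5
[545.01115276 190.64788006 135.36021665] [-0.1616968   0.65698231  0.27422884]
```

View pics/s6.png

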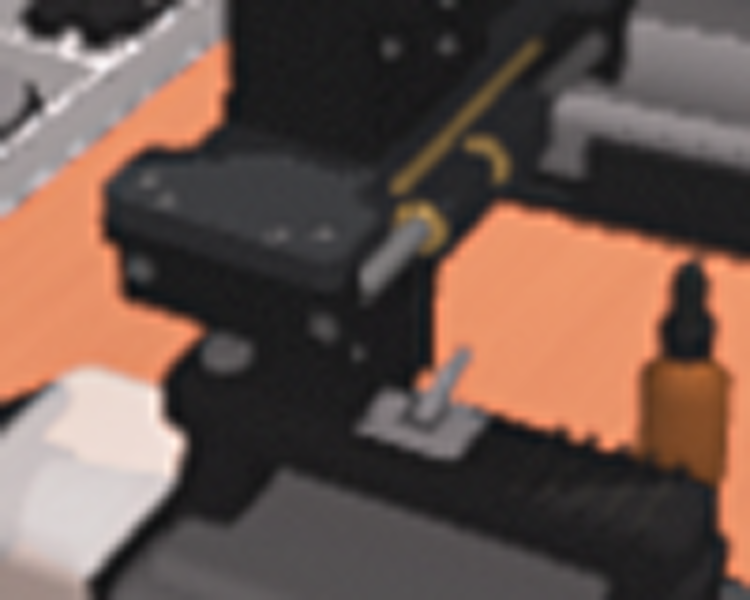

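Switch now leans to the rear (tip at crop (462,352), plate at (425,420)). Drawing back: forward a little, then up.

```bash
python3 -m pendant '[0.02,0,0,0,0,0,255, 0.03,0,0,0,0,0,255, 0.03,0,0.04,0,0,0,255, 0.03,0,0.1,0,0,0,255, 0.03,0,0.18,0,0,0,255, 0.03,0,0.26,0,0,0,255, 0.03,0,0.34,0,0,0,255, 0.03,0,0.42,0,0,0,255]'; python3 -m pendant '[0,0,0,0,0,0,255, 0,0,0,0,0,0,255]'
python3 - <<'E'
from h import *
c=cam("side");s0=dict(np.load("side0.npz"))
for X in((548,188,168),(524,188,168),(536,188,141)):print(proj(c,X).round(1))
g=cam("wrist");print(proj(g,(607,189,145)))
A=lambda i:cv2.resize(i[195:305,160:310],(400,293),interpolation=2)
o=np.vstack([np.hstack([A(s0["img"]),A(c["img"])]),np.hstack([cv2.resize(c["img"],(400,300)),cv2.resize(g["img"],(400,300))])])
cv2.imwrite("pics/end.png",o[:,:,::-1])
E
```

```text
t: 8.25
position: [560.9, 190.2, 347.2]
orientation: [-180.0, -0.0, 1.5]
wrist_force: [0.3, 1.2, 0.1]
gripper_width: 0.3
t: 8.45
position: [561.3, 190.7, 346.0]
orientation: [-180.0, -0.1, 1.5]
wrist_force: [-0.1, -0.1, -0.8]
gripper_width: 0.5
[240.7 224.4]
[249.8 227.5]
[245.3 235.3]
[257.34102923 135.30580592]
```

View pics/end.png

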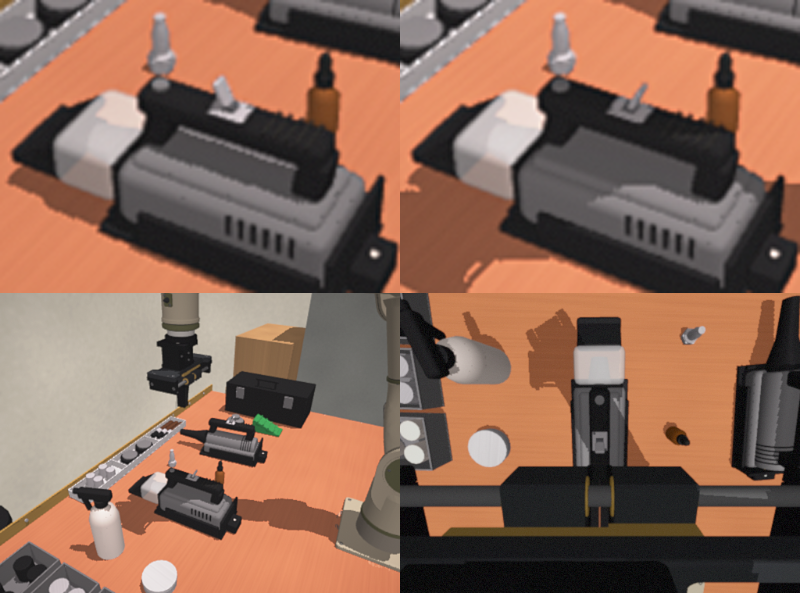

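```bash
python3 -c "
from cell import r
print(r.hand_in())"
```

```text
the job is handed in; nothing more can be done
None
```

The vacuum's switch is now off, leaning towards the rear grip. I pushed it over with the closed fingertips from the nose side and drew the gripper about 200 mm clear. The job was handed in at about 8.5 s of the 32 s allowed.

- **Switch:** in the last side picture the tip had moved about 9 px towards the rear, which matches the shift expected for fully off.
- **Vacuum and surroundings:** before and after crops show the vacuum, dropper bottle and spray nozzle unmoved. The release button looks untouched. The blower and the other loose items look untouched in the last pictures. I did not compare them point by point with the start.
- **Forces:** the readings at the end of each move never went above about 2 N.

**Fingertip height disagreed:** in the side camera the fingertips sat about 18 mm behind the reported TCP, not 19 mm ahead as stated. A first sweep at the stated height passed above the switch without touching it, which confirmed this. I then lowered the hand by what the picture showed and made the push.

The wrist camera also put the release button about 3 mm from where the other two cameras had it. I shifted the push 2 mm to the left to allow for that.

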